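# Close the paste pot and put it away standing on its lid

## Robot

A 6-joint arm with a two-finger parallel gripper is mounted at the origin on a cart in front of the work surface, level with it; the furniture and walls round the work are solid. World frame = base frame: x ahead of the robot, y to its left, z up, the work surface at z = 0. Lengths are in m, angles in rad, forces in N, time in s.
With the tool pointing down it reaches from about 0.375 to 0.975 m from the base axis. Payload 3.8 kg.
Tool frame: the origin (TCP) lies between the finger pads; the fingertips stand 25 mm ahead of it and the grasp point (between the pads) lies 6 mm ahead of it; z points along the fingers, y is the line along which they close (so a half turn about z gives the same grasp; the last joint's range is limited). The gripper opens to 85 mm and grips with 20 to 120 N. Pads are 22 mm wide; open, the fingers measure 114 mm over their backs; the gripper's body (76 mm by 85 mm) begins 54 mm behind the grasp point. The pads swing forward as they close: fully open they stand 13 mm farther back than shut.
Start: joints at [1.207, 0.264, 1.604, -0, 1.274, -0.037], TCP at [0.217, 0.639, 0.256] pointing down, gripper open.
Joint ranges: [-2.63, 2.63], [-0.94, 2.18], [0.31, 2.57], [-1.31, 4.45], [0, 2.66], [-2.55, 2.55]. Speed limits (rad/s): [2.57, 2.57, 3.14, 3.14, 3.14, 3.14].

## Interface

Orientations are given as a unit quaternion [x, y, z, w].
In Python, from station import robot gives the robot as it stands.
- The arm moves only by the tool play_rows, never from a script. Its argument "deltas" is a list of rows, each a list of 5 numbers: the shift along the tool's x, y, z in m, then the turn about the tool's z in degrees, then the finger opening in m, from 0 to 0.0854. In form: [[tx, ty, tz, spin, claw], ...]. A call has 1 to 10 rows; each row shifts and turns the commanded pose from where the row before left it, along the tool's axes as they then stand; what a row does not reach is not made up. A row lasts 1/12 s, in which the tool goes at most 41.7 mm and 7.16 degrees, less where a joint would pass 70% of its speed; a pose out of reach is approached as far as the arm can. A call is refused whole if a number of a shift passes 0.0417 or a number of a turn 7.16, either way. A call with a gripper value outside its range is refused whole. The fingers move at their own pace and stop on an object; "force" is the grip in N (left out, the last holds). Time passes only in rows, so rows that do not move let the fingers close. It gives the time, the measured TCP pose, the force, the opening and the grip force at its end, in the units of the state.
- robot.sense(): the state, without advancing time (a new reading comes with each control period).
- robot.get_image(name): name is "scene" or "top" or "wrist"; returns (picture, depth): 420x560x3 uint8, blue, green, red; 420x560 float32, m along the optical axis (not along the pixel's ray), 0 where there is no reading.
- robot.camera_params(name): a dict with "fx", "fy", "cx", "cy" (pixels), "cam_to_world" (4x4, takes a point from camera to world coordinates). Camera axes: x right, y down, z forward; pixel columns grow to the right and rows downward; lengths in m; the calibration is good to about 2 mm. The wrist camera is an equidistant fisheye: a pixel r from the principal point sees the ray r / f radians off the axis. A picture is of the moment at which its call begins: read the wrist's pose just before it. camera_params takes no time and is no camera call; for the wrist camera it gives the pose at the moment of the call.
- robot.sign_off(): hands the job in; it is judged then, once.
The state is a dict: "time": time; "joints": joint angles; "joint_velocities": joint speeds; "tau": joint torques, N m; "tcp_pos": TCP position; "tool_rot": TCP orientation; "force": force on the tool from outside, world axes, zero at the start; "ft_torque": the same for the moment, N m; "grip_width": finger opening in m; "grip_force": force on a finger pad.
Only numpy, scipy, OpenCV 4.12 (cv2) and the standard library are available. Lean on these libraries where they do the work, as an engineer would, in place of code of your own. Each camera call takes 0.05 s, during which the arm holds its last target. There are 200 camera calls.

## Task

Put the open pot of fitting paste (yellow label, red lid) away the way the blue one already is: upside down, standing on its lid on the floor of the drip tray. First, while it still stands upright on the bench, screw its lid clockwise fully home, because paste would run out if it were tipped with the lid loose; then turn it over and set it down gently beside the blue pot without disturbing that pot or the cup, tape roll and pliers lying about.

Things in the scene. Friction and masses are not known exactly. Their poses are not given: they have to be found in the camera images.
- pot: the open pot: square, white, yellow label panels, round red screw lid; loose, about 0.4 kg, upright on the bench at the start. Body 60 x 60 mm, 62 mm high, shoulder to 68 mm, then the lid; 90 mm in all with the lid home. Origin: centre of its bottom face; z points from bottom to lid, x and y square to the flat sides. Upside down on its lid, the origin is 90 mm above what it stands on.
- lid_top (a point): centre of the top face of the red lid. The lid is ribbed, 54 mm across and 20 mm high, on the pot's axis; its underside is 2 mm above the shoulder when home. There is no finger room below the lid's underside: the shoulder and body are wider than the lid.
- lid (a joint): turn of the red lid, rad: 0 = screwed fully home, 3.3 = fully open; captive, cannot come off. Clockwise from above closes it; it sinks 1.3 mm per rad as it closes: go down with it (a pot lifted off the bench turns along with its lid). The thread is easy (0.03 N m); at the stop the whole pot begins to turn, which does no harm.
- tray: drip tray, fixed on the bench: aluminium, 160 mm along its x and 270 mm along its y, 14 mm high rim 4 mm thick, flat black rubber floor 5 mm above the bench. Origin: centre of its underside, z up. The stored pot stands in its -y half, the +y half is free.
- stored_pot: a like pot with blue label panels and a green lid, already put away upside down on its lid in the -y half of the tray, loose, 60 x 60 mm, 90 mm high. Origin: centre of the lid's face on the tray floor, z up.
- red_cup: red plastic cup, loose, 57 mm across, 50 mm high, bystander; origin under its centre
- tape_roll: black roll of tape lying flat, loose, 105 mm across, 19 mm high, bystander; origin under its centre
- pliers: pliers with red grips lying flat, loose, about 167 x 66 x 15 mm, bystander; origin under the centre

How it is judged:
On the way:
1. the lid is screwed fully home (within 0.15 rad of its stop) while the pot stands upright (value of joint lid below 0.15 rad and angle between pot's own z axis and vertical below 0.15 rad), for 0.2 s.
At the end, for the whole second after the job is handed in: the pot rests upside down on its lid (within 0.09 rad), lid flat on the tray floor inside the rim (origin 90 to 99 mm above the tray's underside, within 55 mm of its centre in x, 110 mm in y), lid within 0.15 rad of home; the blue pot still stands on its lid (angle between pot's own z axis and vertical above 3.05 rad and value of joint lid below 0.15 rad and z of pot in the frame of tray between 0.09 and 0.099 m and x of pot in the frame of tray between -0.055 and 0.055 m and y of pot in the frame of tray between -0.11 and 0.11 m and linear speed of pot below 0.02 m/s and angular speed of pot below 0.2 rad/s and angle between stored_pot's own z axis and vertical below 0.1 rad); the robot touches nothing.
It fails at once if the pot is tipped more than 0.6 rad while its lid is more than 0.3 rad from home (value of joint lid above 0.3 rad and angle between pot's own z axis and vertical above 0.6 rad).
It fails at once if the pot strikes or presses the tray with more than 60 N (contact force between pot and tray above 60 N).
It fails at once if the stored pot is shifted by more than 25 mm (distance of stored_pot from where it was at the start of the episode above 0.025 m).
It fails at once if the cup, the tape roll or the pliers are shifted by more than 30 mm (distance of any of red_cup, tape_roll, pliers from where it was at the start of the episode above 0.03 m).
It also fails if it takes over 72 s, if anything falls off the work surface, if the arm or the gripper's body presses on something with over 40 N, if the wrist force passes 120 N, or if a joint passes its speed limit or range.

## Working session

There is one attempt and no reset: what is moved stays moved. The work goes in short steps, Python scripts to look and compute and a tool call to move; the robot and the scene stay as the last step left them, time stands still between calls to the robot, and variables do not carry over. Pictures are saved under pics/ and viewed, at most 10 in all, crops included, and the job is handed in when it is done.

Besides the shell and the picture viewer there is one more tool, called as name(argument=value, ...) on one line, values as JSON. play_rows: Moves the arm, as the interface text tells. Its arguments: {"type":"object","properties":{"deltas":{"type":"array","items":{"type":"array","items":{"type":"number"}}},"force":{"type":"number"}},"required":["deltas"]}

```bash
mkdir -p pics; cat > h.py <<'E'
import numpy as np, cv2
from station import robot
def ray(c,u,v):
    p=robot.camera_params(c);M=np.array(p["cam_to_world"])
    d=M[:3,:3]@np.array([(u-p["cx"])/p["fx"],(v-p["cy"])/p["fy"],1.0]);return M[:3,3],d
def onz(c,u,v,z):
    o,d=ray(c,u,v);return o+d*(z-o[2])/d[2]
def cloud(c,D):
    p=robot.camera_params(c);M=np.array(p["cam_to_world"])
    v,u=np.mgrid[:D.shape[0],:D.shape[1]]
    P=np.stack([(u-p["cx"])/p["fx"]*D,(v-p["cy"])/p["fy"]*D,D],-1)
    return P@M[:3,:3].T+M[:3,3]
E
python3 - <<'E'
from h import *
a,D=robot.get_image("top"); b,E=robot.get_image("scene")
cv2.imwrite("pics/top.png",a);cv2.imwrite("pics/scene.png",b);np.savez("t0.npz",a=a,D=D,b=b,E=E)
for c in("top","scene"):print(robot.camera_params(c))
print(robot.sense())
E
```

```text
{'fx': 488.6303317170946, 'fy': 488.6303317170946, 'cx': 275.6628979538746, 'cy': 210.50225060017678, 'cam_to_world': array([[ 4.67583504e-03, -9.72824916e-01,  2.31494749e-01,
         2.66437644e-01],
       [-9.99987089e-01, -5.00941322e-03, -8.53182759e-04,
        -6.21809483e-02],
       [ 1.98965030e-03, -2.31487771e-01, -9.72835779e-01,
         1.26403799e+00],
       [ 0.00000000e+00,  0.00000000e+00,  0.00000000e+00,
         1.00000000e+00]])}
{'fx': 405.6462279530849, 'fy': 405.6462279530849, 'cx': 278.45291847202384, 'cy': 213.8172782535792, 'cam_to_world': array([[ 0.57484995, -0.55048212,  0.60540646, -0.19991631],
       [-0.81825621, -0.38860439,  0.42360759, -0.55756562],
       [ 0.00207521, -0.7388884 , -0.67382463,  0.88850319],
       [ 0.        ,  0.        ,  0.        ,  1.        ]])}
{'time': 0.1, 'joints': array([ 1.20708904e+00,  2.64715123e-01,  1.60521348e+00, -2.43488162e-06,
        1.27373458e+00, -3.68914751e-02]), 'joint_velocities': array([ 0.00168096, -0.00231584, -0.00226086,  0.00043513, -0.00119112,
        0.00266878]), 'tau': array([ 9.61973200e-06, -5.16707468e+01, -3.68587661e+01, -1.00118532e-04,
        6.43140200e-03,  2.97309850e-05]), 'tcp_pos': array([0.21647529, 0.63870455, 0.25507429]), 'tool_rot': array([ 1.62681213e-01,  9.86678140e-01, -1.01479974e-03, -2.04838917e-04]), 'force': array([ 0.42722732, -0.32326872,  0.41865291]), 'ft_torque': array([-0.00174147,  0.0027862 ,  0.02908093]), 'grip_force': 0.0, 'grip_width': 0.08543922722769676}
```

View pics/top.png

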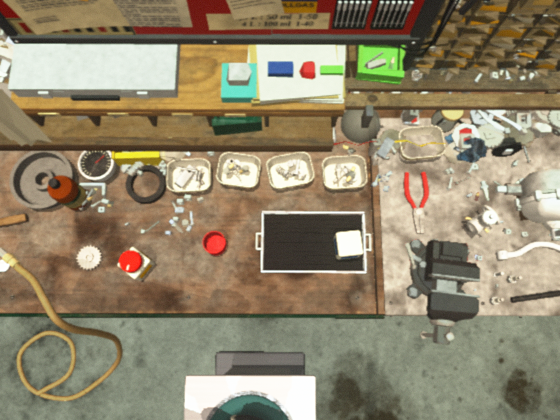

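View pics/scene.png

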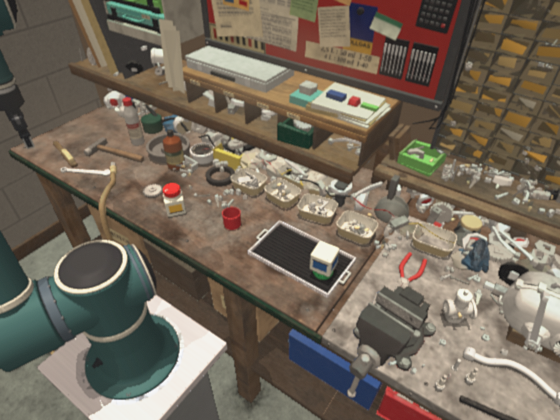

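The top view shows the open pot at about (132,262), rotated roughly 30–45°, and the red cup at (215,243). The tray spans (262–367, 211–272) with the blue pot at (349,244). The pliers and tape are well away. The scene view agrees.

```bash
python3 - <<'E'
from h import *
f=np.load("t0.npz")
for im,dep,c in(("a","D","top"),("b","E","scene")):
    a=f[im];D=f[dep];P=cloud(c,D);hsv=cv2.cvtColor(a,cv2.COLOR_BGR2HSV)
    red=((hsv[...,0]<8)|(hsv[...,0]>172))&(hsv[...,1]>150)&(hsv[...,2]>90)
    n,l,s,ce=cv2.connectedComponentsWithStats(red.astype(np.uint8))
    for i in range(1,n):
        if s[i,4]>60:
            q=P[l==i];top=q[:,2].max();k=q[:,2]>np.percentile(q[:,2],95)-.006
            print(c,ce[i],s[i],"zmax",np.percentile(q[:,2],[50,95]),q[k].mean(0),q[k].min(0),q[k].max(0))
a=f["a"];P=cloud("top",f["D"])
def rect(m,name):
    pts=P[m][:,:2].astype(np.float32)
    r=cv2.minAreaRect(pts);print(name,len(pts),r)
u0=np.zeros(P.shape[:2],bool);w=u0.copy();w[240:290,105:165]=1
z=P[...,2]; print("pot z hist",np.histogram(z[w],bins=np.arange(-.01,.11,.01)))
rect(w&(z>.055)&(z<.072),"pot body"); rect(w&(z>.05),"pot all")
w2=u0.copy();w2[225:262,325:375]=1
rect(w2&(z>.08),"stored top");print(np.median(z[w2&(z>.08)]),P[w2&(z>.08)].mean(0))
cv2.imwrite("pics/potcrop.png",cv2.resize(np.hstack([a[235:295,100:170],a[225:285,310:380]]),None,fx=5,fy=5,interpolation=cv2.INTER_CUBIC))
# tray corners pixel -> z=.014
for uv in((263,212),(366,213),(368,272),(260,271)):print(onz("top",*uv,.014))
E
```

```text
top [ 7.03910615 10.40782123] [  0   0  19  18 179] zmax [0.4675741  0.49334755] [0.83375163 0.43315576 0.49339579] [0.83221417 0.43004481 0.48913383] [0.83561865 0.4380482  0.49955634]
top [199.34832215  20.32147651] [ 133    0  138   34 1490] zmax [0.42187176 0.49738726] [0.82046965 0.0597077  0.51510148] [ 0.26643764 -0.06218095  0.49143911] [0.83677926 0.0982427  1.26403799]
top [356.92534865  20.8342904 ] [ 272    0  152   35 1219] zmax [0.42468012 0.49836995] [ 0.7996743  -0.20814546  0.54599489] [ 0.26643764 -0.32494139  0.49237661] [ 0.83785166 -0.06218095  1.26403799]
top [307.60103627  69.92746114] [300  62  15  17 193] zmax [0.36617331 0.37015518] [ 0.77329789 -0.12700184  0.37436434] [ 0.26643764 -0.13908034  0.36427305] [ 0.79180158 -0.06218095  1.26403799]
top [407.725 189.75 ] [404 172  12  36 160] zmax [0.0106156  0.01484776] [ 0.62415592 -0.41382555  0.01183443] [ 0.57841845 -0.42923839  0.00885694] [ 0.6706573  -0.40471497  0.01671316]
top [424.33974359 188.49358974] [420 172   9  35 156] zmax [0.01084682 0.01531774] [ 0.62736025 -0.4595135   0.01239352] [ 0.5780606
[... 2660 characters left out ...]
07,  101,   23,  122,  277]), array([-0.01,  0.  ,  0.01,  0.02,  0.03,  0.04,  0.05,  0.06,  0.07,
        0.08,  0.09,  0.1 ]))
pot body 184 ((0.41947683691978455, 0.2880505323410034), (0.06063838303089142, 0.06015096604824066), 53.04020309448242)
pot all 640 ((0.3363461494445801, 0.13512377440929413), (0.4135280251502991, 0.06526841968297958), 61.52069854736328)
stored top 626 ((0.39321982860565186, -0.1543567180633545), (0.07770222425460815, 0.30371493101119995), 39.63063430786133)
0.09388094714014394 [ 0.46227124 -0.23860359  0.10651678]
[ 0.55967838 -0.03002316  0.014     ]
[ 0.55837135 -0.30066503  0.014     ]
[ 0.40364947 -0.29987487  0.014     ]
[ 0.4048491  -0.02401324  0.014     ]
```

View pics/potcrop.png

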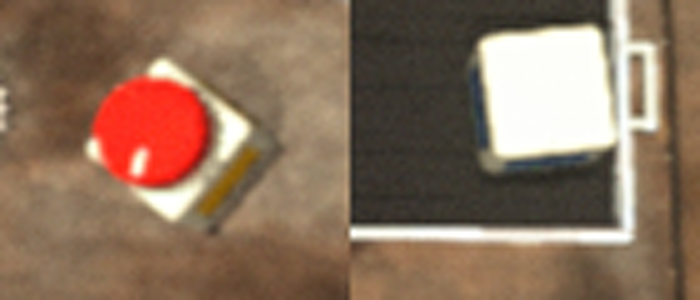

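play_rows(deltas=[[-0.0305,-0.0267,0.009,0,0.0854],[-0.0305,-0.0267,0.009,0,0.0854],[-0.0305,-0.0267,0.009,0,0.0854],[-0.0305,-0.0267,0.009,0,0.0854],[-0.0305,-0.0267,0.009,0,0.0854],[-0.0305,-0.0267,0.009,0,0.0854],[-0.0305,-0.0267,0.009,0,0.0854],[-0.0305,-0.0267,0.009,0,0.0854],[-0.0305,-0.0267,0.009,0,0.0854],[-0.0305,-0.0267,0.009,0,0.0854]], force=40)

```text
time: 0.93
tcp_pos: [0.4201, 0.2865, 0.1656]
tool_rot: [0.163, 0.987, -0.0, -0.0]
force: [0.0, 0.9, 0.0]
grip_width: 0.0854
grip_force: 0.0
```

play_rows(deltas=[[0,0,0,-7,0.0854],[0,0,0,-7,0.0854],[0,0,0,-7,0.0854],[0,0,0,-7,0.0854],[0,0,0,-7,0.0854],[0,0,0,-7,0.0854],[0,0,0,-7,0.0854],[0,0,0,-7,0.0854],[0,0,0,-7,0.0854],[0,0,0,-2,0.0854]])

```text
time: 1.77
tcp_pos: [0.4195, 0.2883, 0.1658]
tool_rot: [-0.395, 0.918, -0.0, -0.0]
force: [0.2, 0.6, 0.1]
grip_width: 0.0853
grip_force: 0.0
```

```bash
cat >> h.py <<'E'
from scipy.spatial.transform import Rotation as Rn
def st():
    s=robot.sense();R=Rn.from_quat(s["tool_rot"]).as_matrix()
    print("t",round(s["time"],2),"tcp",s["tcp_pos"].round(4),"yang",np.degrees(np.arctan2(R[1,1],R[0,1])).round(2),"zdir",R[:,2].round(3),"q",s["joints"].round(3),"F",s["force"].round(1),"T",s["ft_torque"].round(3),"grip",round(s["grip_width"],4),round(s["grip_force"],1))
    return s,R
def to(x,y,z):
    s,R=st();print("tool delta",(R.T@(np.array([x,y,z])-s["tcp_pos"])).round(4))
E
python3 - <<'E'
from h import *
f=np.load("t0.npz")
print("lid ray top",onz("top",129.9-.5+.5,260.56,.092),"scene",onz("scene",171.3,187.5,.094))
D=f["D"];P=cloud("top",D);z=P[...,2]
w=np.zeros(z.shape,bool);w[225:262,325:375]=1
k=w&(D>0)&(z>.08)&(z<.11);print(np.median(z[k]),cv2.minAreaRect(P[k][:,:2].astype(np.float32)))
w[:]=0;w[245:280,110:150]=1;k=w&(D>0)&(z>.088)&(z<.11);print(np.median(z[k]),cv2.minAreaRect(P[k][:,:2].astype(np.float32)),P[k].mean(0))
w[:]=0;w[200:285,245:380]=1;k=w&(D>0)&(z>.010)&(z<.018);q=P[k][:,:2]
k2=(q[:,1]<-.02)&(q[:,1]>-.31);print(cv2.minAreaRect(q.astype(np.float32)),np.percentile(q,[1,99],axis=0))
to(.4195,.288,.16)
E
```

```text
lid ray top [0.41975476 0.28683953 0.092     ] scene [0.42062289 0.28580352 0.094     ]
0.0937930890366434 ((0.4657314419746399, -0.24150115251541138), (0.06019478663802147, 0.05995379760861397), 7.007859706878662)
0.09175352686140315 ((0.42061731219291687, 0.28813856840133667), (0.05107586085796356, 0.05082113668322563), 10.811379432678223) [0.41962002 0.28817715 0.09188169]
((0.482940673828125, -0.15943025052547455), (0.2985054552555084, 0.16046318411827087), 89.37783813476562) [[ 0.4030311  -0.30793963]
 [ 0.56317055 -0.01236035]]
t 1.77 tcp [0.4195 0.2883 0.1658] yang 136.59 zdir [-0.001 -0.    -1.   ] q [ 0.553  0.027  2.049  0.     1.067 -1.831] F [0.2 0.6 0.1] T [0.012 0.029 0.069] grip 0.0853 0.0
tool delta [ 0.0002 -0.0002  0.0058]
```

play_rows(deltas=[[0,0,0.023,0,0.0854],[0,0,0.023,0,0.0854],[0,0,0.0218,0,0.0854],[0,0,0,0,0.0854],[0,0,0,0,0.05],[0,0,0,0,0.05],[0,0,0,0,0.05],[0,0,0,0,0.05],[0,0,0,0,0.05]], force=40)

```text
time: 2.52
tcp_pos: [0.4208, 0.2893, 0.1003]
tool_rot: [-0.393, 0.92, 0.0, 0.001]
force: [-0.8, 0.6, 4.2]
grip_width: 0.0506
grip_force: 35.2
```

```bash
python3 - <<'E'
from h import *
st();a,D=robot.get_image("wrist");b,E=robot.get_image("scene")
cv2.imwrite("pics/w1.png",np.hstack([cv2.resize(a,(400,300)),cv2.resize(b[110:230,110:270],(400,300),interpolation=cv2.INTER_CUBIC)]))
E
```

```text
t 2.52 tcp [0.4208 0.2893 0.1003] yang 136.27 zdir [ 0.002  0.002 -1.   ] q [ 0.553  0.107  2.101  0.     0.931 -1.825] F [-0.8  0.6  4.2] T [0.068 0.172 0.002] grip 0.0506 35.2
```

View pics/w1.png

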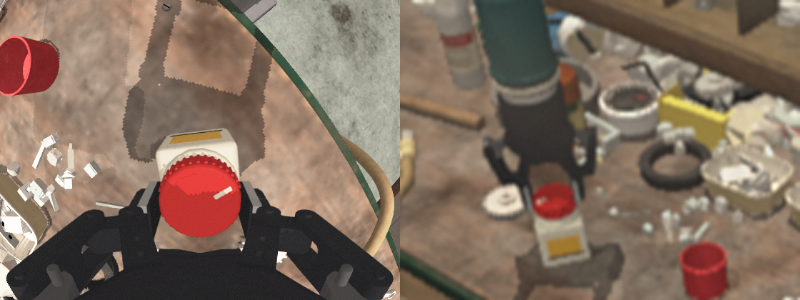

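The fingers hold only the top edge of the lid (width 50.6 mm, with the arm pushed up 2 mm). I'll reopen, go a little lower and close again.

play_rows(deltas=[[0,0,0,0,0.07],[0,0,0,0,0.07],[0,0,0.0035,0,0.07],[0,0,0,0,0.07],[0,0,0,0,0.045],[0,0,0,0,0.045],[0,0,0,0,0.045],[0,0,0,0,0.045]], force=40)

```text
time: 3.28
tcp_pos: [0.4195, 0.2883, 0.0948]
tool_rot: [-0.393, 0.92, -0.0, -0.0]
force: [-1.3, 0.0, 0.2]
grip_width: 0.0507
grip_force: 42.2
```

```bash
python3 - <<'E'
from h import *
st()
E
```

```text
t 3.28 tcp [0.4195 0.2883 0.0948] yang 136.28 zdir [-0.001 -0.    -1.   ] q [ 0.553  0.114  2.105  0.     0.923 -1.825] F [-1.3  0.   0.2] T [-0.084  0.206  0.01 ] grip 0.0507 42.2
```

play_rows(deltas=[[0,0,0.00016,7,0.045],[0,0,0.00016,7,0.045],[0,0,0.00016,7,0.045],[0,0,0.00016,7,0.045],[0,0,0.00016,7,0.045],[0,0,0.00016,7,0.045],[0,0,0.00016,7,0.045],[0,0,0.00016,7,0.045],[0,0,0.00016,7,0.045]])

```text
time: 4.03
tcp_pos: [0.4205, 0.2887, 0.0938]
tool_rot: [0.148, 0.989, 0.0, 0.001]
force: [0.3, 0.1, 0.7]
grip_width: 0.0506
grip_force: 42.1
```

```bash
python3 - <<'E'
from h import *
st();a,D=robot.get_image("wrist")
cv2.imwrite("pics/w2.png",cv2.resize(a,(560,420)))
E
```

```text
t 4.03 tcp [0.4205 0.2887 0.0938] yang 72.94 zdir [ 0.001  0.    -1.   ] q [ 0.553  0.116  2.105 -0.     0.919 -0.72 ] F [0.3 0.1 0.7] T [-0.046 -0.133  0.053] grip 0.0506 42.1
```

View pics/w2.png

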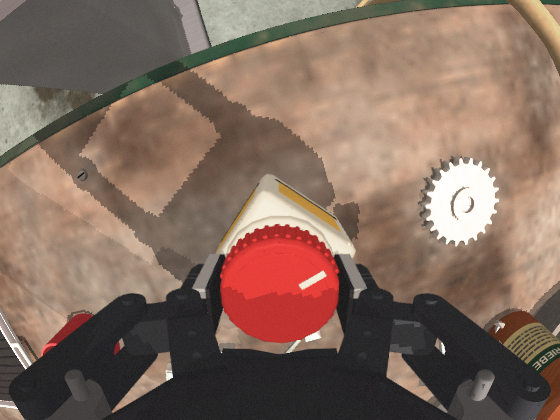

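The lid mark stays in the same place relative to the fingers, at (312,281), while the body has turned under it. The lid is screwing down, so I'll keep going.

play_rows(deltas=[[0,0,0.00016,7,0.045],[0,0,0.00016,7,0.045],[0,0,0.00016,7,0.045],[0,0,0.00016,7,0.045],[0,0,0.00016,7,0.045],[0,0,0.00016,7,0.045],[0,0,0.00016,7,0.045],[0,0,0.00016,7,0.045],[0,0,0.00016,7,0.045]])

```text
time: 4.83
tcp_pos: [0.4205, 0.2884, 0.0924]
tool_rot: [0.642, 0.767, 0.0, 0.001]
force: [1.1, -1.6, 2.0]
grip_width: 0.0506
grip_force: 42.2
```

play_rows(deltas=[[0,0,0.00016,7,0.045],[0,0,0.00016,7,0.045],[0,0,0.00016,7,0.045],[0,0,0.00016,7,0.045],[0,0,0.00016,7,0.045],[0,0,0.00016,7,0.045]])

```text
time: 5.33
tcp_pos: [0.4207, 0.2889, 0.0922]
tool_rot: [0.874, 0.486, 0.001, 0.0]
force: [-0.2, -0.9, 5.1]
grip_width: 0.0506
grip_force: 42.7
```

```bash
python3 - <<'E'
from h import *
st()
E
```

```text
t 5.33 tcp [0.4207 0.2889 0.0922] yang -31.89 zdir [ 0.002  0.001 -1.   ] q [ 0.553  0.118  2.106 -0.     0.915  1.11 ] F [-0.2 -0.9  5.1] T [-0.068  0.172  0.06 ] grip 0.0506 42.7
```

play_rows(deltas=[[0,0,0,7,0.045],[0,0,0,7,0.045],[0,0,0,7,0.045],[0,0,0,7,0.045],[0,0,0,7,0.045],[0,0,0,0,0.045]])

```text
time: 5.83
tcp_pos: [0.4208, 0.289, 0.0922]
tool_rot: [0.979, 0.201, 0.001, -0.0]
force: [-0.0, -0.3, 4.6]
grip_width: 0.0503
grip_force: 42.6
```

```bash
python3 - <<'E'
from h import *
st();a,D=robot.get_image("wrist")
cv2.imwrite("pics/w3.png",cv2.resize(a,(560,420)))
E
```

```text
t 5.83 tcp [0.4208 0.289  0.0922] yang -66.76 zdir [ 0.002  0.001 -1.   ] q [ 0.553  0.118  2.106 -0.     0.915  1.718] F [-0.  -0.3  4.6] T [ 0.04  -0.012 -0.082] grip 0.0503 42.6
```

View pics/w3.png

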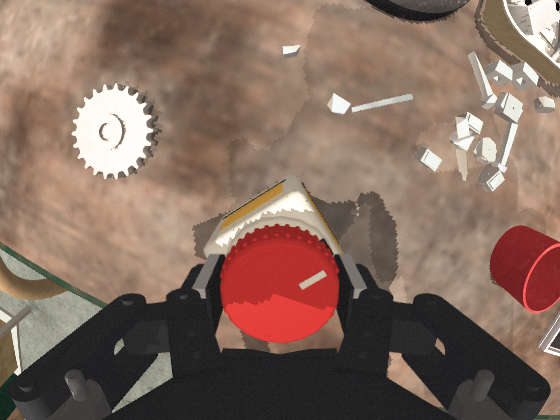

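play_rows(deltas=[[0,0,0,7,0.045],[0,0,0,7,0.045],[0,0,0,7,0.045],[0,0,0,7,0.045],[0,0,0,0,0.045]])

```text
time: 6.3
tcp_pos: [0.4208, 0.289, 0.0922]
tool_rot: [0.999, -0.041, 0.001, -0.001]
force: [0.0, -0.3, 5.4]
grip_width: 0.0507
grip_force: 42.7
```

```bash
python3 - <<'E'
from h import *
st();a,D=robot.get_image("wrist");b=cv2.imread("pics/w3.png")
for i in(b,a):
    h=cv2.cvtColor(i,cv2.COLOR_BGR2HSV)[160:260,180:360]
    m=(h[...,0]>15)&(h[...,0]<28)&(h[...,1]>180)&(h[...,2]>100)
    n,l,s,c=cv2.connectedComponentsWithStats(m.astype(np.uint8));
    for k in range(1,n):
        if s[k,4]>80:print(c[k]+[180,160],s[k])
    print()
E
```

```text
t 6.3 tcp [0.4208 0.289  0.0922] yang -94.69 zdir [ 0.002  0.001 -1.   ] q [ 0.553  0.118  2.106 -0.     0.915  2.206] F [ 0.  -0.3  5.4] T [-0.1    0.042  0.029] grip 0.0507 42.7
```

```bash
python3 - <<'E'
from h import *
a,D=robot.get_image("wrist");cv2.imwrite("pics/w4.png",a);b=cv2.imread("pics/w3.png")
cv2.imwrite("pics/cmp.png",np.hstack([i[140:360,160:400] for i in(b,a)]))
E
```

```text
(no output)
```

View pics/cmp.png

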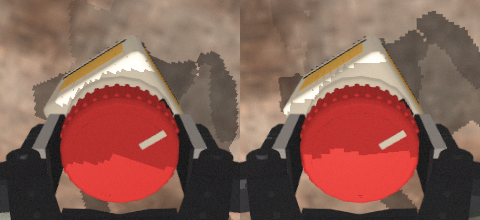

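The body sits at the same place relative to the fingers in both crops, so the pot turned together with its lid. The lid is home. I'll release and move aside to measure the pot's new yaw.

play_rows(deltas=[[0,0,0,0,0.08],[0,0,0,0,0.08],[0,0,0,0,0.08],[0,0,-0.035,0,0.08],[0,0,-0.035,0,0.08],[0,-0.04,-0.01,0,0.08],[0,-0.04,-0.01,0,0.08],[0,-0.04,0,0,0.08],[0,-0.04,0,0,0.08],[0,-0.04,0,0,0.08]])

```text
time: 7.23
tcp_pos: [0.4361, 0.4895, 0.1811]
tool_rot: [0.999, -0.04, 0.0, -0.0]
force: [-0.1, -0.3, 0.5]
grip_width: 0.0798
grip_force: 0.0
```

play_rows(deltas=[[0,0,0,-7,0.08],[0,0,0,-7,0.08],[0,0,0,-7,0.08],[0,0,0,-7,0.08],[0,0,0,-7,0.08],[0,0,0,-7,0.08],[0,0,0,-7,0.08],[0,0,0,-7,0.08],[0,0,0,-7,0.08],[0,0,0,-7,0.08]])

```text
time: 8.07
tcp_pos: [0.4359, 0.4875, 0.1802]
tool_rot: [0.84, 0.543, -0.001, 0.0]
force: [-0.3, 0.2, -0.4]
grip_width: 0.0801
grip_force: 0.0
```

```bash
cat > m.py <<'E'
from h import *
def boxes(tag=""):
    a,D=robot.get_image("top");P=cloud("top",D);z=P[...,2]
    x,y=P[...,0],P[...,1]
    w=(D>0)&(np.hypot(x-.4208,y-.289)<.06)
    for lo,hi in((.05,.0725),(.08,.11)):
        k=w&(z>lo)&(z<hi);print(tag,lo,k.sum(),np.median(z[k]) if k.any() else 0,cv2.minAreaRect(P[k][:,:2].astype(np.float32)) if k.any() else 0)
    cv2.imwrite("pics/m.png",a)
E
python3 - <<'E'
from m import *
st();boxes()
E
```

```text
t 8.07 tcp [0.4359 0.4875 0.1802] yang -24.28 zdir [-0.001 -0.001 -1.   ] q [0.803 0.28  1.728 0.    1.135 1.227] F [-0.3  0.2 -0.4] T [-0.028 -0.028  0.012] grip 0.0801 0.0
 0.05 207 0.05984128076648987 ((0.4171823561191559, 0.28701019287109375), (0.05993358790874481, 0.0600779764354229), 27.08563232421875)
 0.08 393 0.08865862028584504 ((0.41716745495796204, 0.2879702150821686), (0.052887748926877975, 0.05288245901465416), 54.65310287475586)
```

play_rows(deltas=[[0,0,0,7,0.0854],[0,0,0,7,0.0854],[0,0,0,7,0.0854],[0,0,0,7,0.0854],[0,0,0,7,0.0854],[0,0,0,3.7,0.0854],[0,0,0,0,0.0854]], force=25)

```text
time: 8.7
tcp_pos: [0.436, 0.4875, 0.1805]
tool_rot: [0.974, 0.229, -0.0, 0.0]
force: [0.3, 0.3, 0.1]
grip_width: 0.0853
grip_force: 0.0
```

```bash
python3 - <<'E'
from m import *
to(.4178,.2884,.18);boxes()
E
```

```text
t 8.7 tcp [0.436  0.4875 0.1805] yang -63.58 zdir [-0.001 -0.001 -1.   ] q [ 0.803  0.28   1.727 -0.     1.135  1.913] F [0.3 0.3 0.1] T [ 0.043 -0.011  0.035] grip 0.0853 0.0
tool delta [-0.1049  0.1702  0.0007]
 0.05 205 0.060006387049530874 ((0.41643330454826355, 0.28702396154403687), (0.06016996130347252, 0.06031295284628868), 25.846616744995117)
 0.08 390 0.08842594491658817 ((0.41718757152557373, 0.2876552641391754), (0.05230691656470299, 0.05249837785959244), 56.87918472290039)
```

play_rows(deltas=[[-0.0176,0.0284,0,0,0.0854],[-0.0176,0.0284,0,0,0.0854],[-0.0176,0.0284,0,0,0.0854],[-0.0176,0.0284,0,0,0.0854],[-0.0176,0.0284,0,0,0.0854],[-0.0176,0.0283,0,0,0.0854],[0,0,0.03,0,0.0854],[0,0,0.03,0,0.0854],[0,0,0.03,0,0.0854],[0,0,0.0345,0,0.0854]])

```text
time: 9.58
tcp_pos: [0.4191, 0.2885, 0.0568]
tool_rot: [0.973, 0.23, 0.002, -0.001]
force: [0.3, 1.1, -0.9]
grip_width: 0.0852
grip_force: 0.0
```

play_rows(deltas=[[0,0,0,0,0.0854],[0,0,0,0,0.05],[0,0,0,0,0.05],[0,0,0,0,0.05],[0,0,0,0,0.05],[0,0,0,0,0.05]], force=25)

```text
time: 10.08
tcp_pos: [0.4195, 0.2892, 0.0586]
tool_rot: [0.973, 0.23, 0.002, -0.001]
force: [0.9, 0.5, 3.3]
grip_width: 0.0597
grip_force: 29.6
```

```bash
python3 - <<'E'
from h import *
st()
r=np.hypot(30,52);a0=np.arctan2(30,52)
A=np.radians(np.arange(0,91,5))
p=np.c_[r*np.sin(A-a0),-r*np.cos(A-a0)]
print(np.diff(p,axis=0).round(1).tolist())
E
```

```text
t 10.08 tcp [0.4195 0.2892 0.0586] yang -63.41 zdir [ 0.003  0.002 -1.   ] q [ 0.555  0.165  2.129 -0.     0.844  1.661] F [0.9 0.5 3.3] T [ 0.065 -0.038  0.044] grip 0.0597 29.6
[[4.6, -2.4], [4.8, -2.0], [5.0, -1.6], [5.1, -1.1], [5.2, -0.7], [5.2, -0.2], [5.2, 0.2], [5.2, 0.7], [5.1, 1.1], [5.0, 1.6], [4.8, 2.0], [4.6, 2.4], [4.4, 2.8], [4.2, 3.2], [3.9, 3.5], [3.5, 3.9], [3.2, 4.2], [2.8, 4.4]]
```

play_rows(deltas=[[0.0046,0,-0.0022,0,0.05],[0.0048,0,-0.0018,0,0.05],[0.005,0,-0.0014,0,0.05],[0.0051,0,-0.001,0,0.05],[0.0052,0,-0.0006,0,0.05],[0.0052,0,-0.0001,0,0.05],[0.0052,0,0.0002,0,0.05],[0.0052,0,0.0007,0,0.05],[0,0,0,0,0.05]])

```text
time: 10.83
tcp_pos: [0.4553, 0.3068, 0.0628]
tool_rot: [0.973, 0.23, 0.0, -0.0]
force: [0.6, 0.7, -2.6]
grip_width: 0.0595
grip_force: 29.1
```

```bash
python3 - <<'E'
from h import *
st();a,D=robot.get_image("wrist");b,E=robot.get_image("scene")
cv2.imwrite("pics/tip.png",np.hstack([cv2.resize(a,(400,300)),cv2.resize(b[130:220,120:240],(400,300),interpolation=cv2.INTER_CUBIC)]))
E
```

```text
t 10.83 tcp [0.4553 0.3068 0.0628] yang -63.43 zdir [ 0.001  0.    -1.   ] q [ 0.548  0.227  2.042 -0.     0.871  1.655] F [ 0.6  0.7 -2.6] T [ 0.029 -0.061 -0.02 ] grip 0.0595 29.1
```

View pics/tip.png

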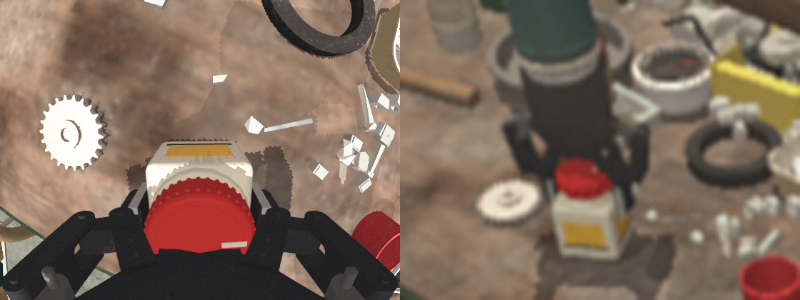

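The pot has stayed upright and is simply held just off the bench: the pads grip too firmly, and the bench gives too little friction to pivot it. The wrist view shows the +x label face at (200,150) and the lid at (200,215). I'll put it back and topple it by pushing high on the lid with closed fingers.

play_rows(deltas=[[-0.013,0,0,0,0.05],[-0.013,0,0,0,0.05],[-0.013,0,0,0,0.05],[0,0,0.0025,0,0.05],[0,0,0.0025,0,0.05],[0,0,0,0,0.07],[0,0,0,0,0.0854],[0,0,0,0,0.0854],[0,0,-0.03,0,0.0854],[0,0,-0.03,0,0.0854]])

```text
time: 11.77
tcp_pos: [0.418, 0.288, 0.1165]
tool_rot: [0.973, 0.23, -0.002, 0.001]
force: [0.5, 0.4, -0.2]
grip_width: 0.0854
grip_force: 0.0
```

play_rows(deltas=[[0,0,-0.02,0,0.0854],[-0.03,0,0,0,0.0],[-0.03,0,0,0,0.0],[-0.02,0,0,0,0.0],[0,0,0,0,0.0],[0,0,0,0,0.0],[0,0,0,0,0.0],[0,0,0,0,0.0]])

```text
time: 12.43
tcp_pos: [0.349, 0.2538, 0.1384]
tool_rot: [0.973, 0.23, 0.001, -0.0]
force: [0.5, 0.4, 0.5]
grip_width: 0.0007
grip_force: 0.0
```

```bash
python3 - <<'E'
from m import *
st();boxes();a,D=robot.get_image("wrist");cv2.imwrite("pics/w5.png",a)
E
```

```text
t 12.43 tcp [0.349  0.2538 0.1384] yang -63.43 zdir [ 0.002  0.001 -1.   ] q [ 0.571 -0.097  2.225 -0.     1.012  1.678] F [0.5 0.4 0.5] T [-0.008 -0.013  0.003] grip 0.0007 0.0
 0.05 141 0.05994501954381981 ((0.42420241236686707, 0.26606041193008423), (0.06228640675544739, 0.02873517945408821), 12.3342924118042)
 0.08 269 0.08900059104973379 ((0.4191173315048218, 0.279755175113678), (0.05311466008424759, 0.03721097484230995), 19.36043930053711)
```

play_rows(deltas=[[0,0,0.016,0,0],[0,0,0.016,0,0],[0.013,0,0,0,0],[0.013,0,0,0,0],[0.008,0,0,0,0],[0.006,0,0,0,0],[0.005,0,-0.003,0,0],[0.005,0,-0.003,0,0],[0,0,0,0,0]])

```text
time: 13.28
tcp_pos: [0.3936, 0.2761, 0.1128]
tool_rot: [0.973, 0.23, 0.001, -0.0]
force: [-0.9, 0.0, 0.0]
grip_width: 0.0001
grip_force: 0.3
```

```bash
python3 - <<'E'
from h import *
st();a,D=robot.get_image("wrist");cv2.imwrite("pics/w6.png",np.hstack([cv2.imread("pics/w5.png")[130:410,140:420],a[130:410,140:420]]))
E
```

```text
t 13.28 tcp [0.3936 0.2761 0.1128] yang -63.43 zdir [ 0.002  0.001 -1.   ] q [ 0.56   0.035  2.151 -0.     0.954  1.667] F [-0.9  0.   0. ] T [-0.035  0.104 -0.003] grip 0.0001 0.3
```

View pics/w6.png

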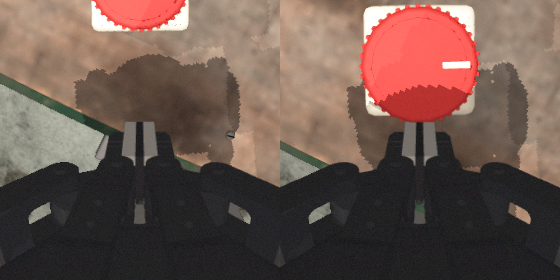

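The lid is square on and the fingertips are just touching it. I'll drop 4 mm for a firmer contact, then push forward along the tipping arc.

play_rows(deltas=[[-0.002,0,0.004,0,0],[0.004,0,0,0,0],[0.005,0,-0.002,0,0],[0.005,0,-0.003,0,0],[0.005,0,-0.003,0,0],[0.005,0,-0.0025,0,0],[0.005,0,-0.002,0,0],[0,0,0,0,0]])

```text
time: 14.0
tcp_pos: [0.4184, 0.2885, 0.1214]
tool_rot: [0.973, 0.23, 0.001, -0.0]
force: [-0.1, -0.1, 0.8]
grip_width: 0.0001
grip_force: 0.2
```

```bash
cat > lid.py <<'E'
from h import *
def red(c):
    a,D=robot.get_image(c);P=cloud(c,D);h=cv2.cvtColor(a,cv2.COLOR_BGR2HSV)
    m=((h[...,0]<8)|(h[...,0]>172))&(h[...,1]>150)&(h[...,2]>60)&(D>0)&(P[...,1]>.2)&(P[...,1]<.5)&(P[...,2]<.2)&(P[...,0]<.7)
    q=P[m]
    if len(q):print(c,"red",len(q),q.mean(0).round(3),np.percentile(q,[3,97],axis=0).round(3).tolist())
    return a,D,P
E
python3 - <<'E'
from lid import *
st();red("top");red("scene")
E
```

```text
t 14.0 tcp [0.4184 0.2885 0.1214] yang -63.43 zdir [ 0.002  0.001 -1.   ] q [ 0.555  0.075  2.09  -0.     0.974  1.662] F [-0.1 -0.1  0.8] T [-0.016  0.093 -0.047] grip 0.0001 0.2
top red 52 [0.526 0.331 0.072] [[0.46, 0.281, -0.002], [0.697, 0.446, 0.117]]
scene red 81 [0.448 0.286 0.092] [[0.429, 0.276, 0.082], [0.469, 0.313, 0.103]]
```

It is tipping: the lid now spans z = 0.082–0.103. I'll keep pushing.

play_rows(deltas=[[0.005,0,-0.001,0,0],[0.005,0,-0.0005,0,0],[0.005,0,0,0,0],[0.005,0,0,0,0],[0.005,0,0,0,0],[0.005,0,0,0,0],[0.005,0,0,0,0],[0,0,0,0,0]])

```text
time: 14.77
tcp_pos: [0.449, 0.3037, 0.122]
tool_rot: [0.973, 0.23, 0.0, -0.0]
force: [-0.1, 0.5, 0.3]
grip_width: 0.0002
grip_force: 0.0
```

```bash
python3 - <<'E'
from lid import *
st();red("scene")
E
```

```text
t 14.77 tcp [0.449  0.3037 0.122 ] yang -63.43 zdir [ 0.001  0.    -1.   ] q [ 0.549  0.138  2.019 -0.     0.984  1.656] F [-0.1  0.5  0.3] T [-0.001 -0.02  -0.039] grip 0.0002 0.0
scene red 55 [0.501 0.316 0.072] [[0.477, 0.3, 0.057], [0.515, 0.335, 0.092]]
```

play_rows(deltas=[[0,0,-0.02,0,0.0854],[0,0,-0.02,0,0.0854],[-0.03,0,-0.02,0,0.0854],[-0.04,0,0,0,0.0854],[-0.04,0,0,0,0.0854],[0,0,0,0,0.0854]])

```text
time: 15.32
tcp_pos: [0.3415, 0.2495, 0.1789]
tool_rot: [0.973, 0.23, -0.005, 0.002]
force: [-1.0, -0.6, -2.2]
grip_width: 0.0721
grip_force: 0.0
```

```bash
python3 - <<'E'
from lid import *
st();red("scene");a,D,P=red("top")
z=P[...,2];k=(D>0)&(P[...,0]>.36)&(P[...,0]<.66)&(P[...,1]>.2)&(P[...,1]<.45)&(z>.045)&(z<.075)
n,l,s,c=cv2.connectedComponentsWithStats(k.astype(np.uint8))
for i in range(1,n):
    if s[i,4]>60:q=P[l==i];print(s[i],np.median(q[:,2]),cv2.minAreaRect(q[:,:2].astype(np.float32)))
E
```

```text
t 15.32 tcp [0.3415 0.2495 0.1789] yang -63.39 zdir [-0.009 -0.005 -1.   ] q [ 0.572 -0.156  2.194  0.     1.114  1.678] F [-1.  -0.6 -2.2] T [-0.087  0.007 -0.021] grip 0.0721 0.0
scene red 38 [0.517 0.329 0.049] [[0.505, 0.312, 0.031], [0.529, 0.352, 0.058]]
top red 201 [0.527 0.342 0.045] [[0.498, 0.312, -0.003], [0.691, 0.408, 0.059]]
[ 80 171  31   9 133] 0.047170877387664234 ((0.6487303972244263, 0.408701628446579), (0.078315868973732, 0.02231164276599884), 89.97731018066406)
[ 73 182  10  22 102] 0.061371405390345024 ((0.5980629324913025, 0.44135740399360657), (0.013682970777153969, 0.05218459665775299), 89.04472351074219)
[110 220  31  39 779] 0.05776002894697063 ((0.48123180866241455, 0.3199356496334076), (0.09202919155359268, 0.06119457632303238), 28.346778869628906)
```

The pot now lies flat on its side: centre (0.481, 0.320), axis at 28°, lid pointing away along tool +x, footprint 92 × 61 mm. Next I'll take just its upper bottom-end corner with the fingertips at low force, so that it swings lid-down when lifted.

play_rows(deltas=[[0,0,0,-1.7,0.0854],[0.028,0,0,0,0.0854],[0.028,0,0,0,0.0854],[0.028,0,0,0,0.0854],[0.028,0,0,0,0.0854],[0,0,0.03,0,0.0854],[0,0,0.03,0,0.0854],[0,0,0.025,0,0.0854],[0,0,0,0,0.0854]], force=20)

```text
time: 16.17
tcp_pos: [0.4456, 0.3053, 0.0911]
tool_rot: [0.97, 0.244, -0.005, 0.002]
force: [-0.8, -0.3, -1.0]
grip_width: 0.0853
grip_force: 0.0
```

```bash
python3 - <<'E'
from h import *
to(.4425,.299,.075)
E
```

```text
t 16.17 tcp [0.4456 0.3053 0.0911] yang -61.74 zdir [-0.008 -0.005 -1.   ] q [ 0.555  0.18   2.037 -0.     0.935  1.632] F [-0.8 -0.3 -1. ] T [-0.037  0.029 -0.014] grip 0.0853 0.0
tool delta [-0.0056  0.004   0.0161]
```

play_rows(deltas=[[-0.0056,0.004,0.008,0,0.0854],[0,0,0.008,0,0.0854],[0,0,0,0,0.0854],[0,0,0,0,0.05],[0,0,0,0,0.05],[0,0,0,0,0.05],[0,0,0,0,0.05],[0,0,0,0,0.05]], force=20)

```text
time: 16.83
tcp_pos: [0.4458, 0.3013, 0.082]
tool_rot: [0.97, 0.244, 0.001, -0.0]
force: [0.7, -1.2, 3.5]
grip_width: 0.05
grip_force: 1.7
```

play_rows(deltas=[[0,0,-0.005,0,0.05],[0,0,-0.01,0,0.05],[0,0,-0.01,0,0.05],[0,0,-0.01,0,0.05],[0,0,0,0,0.05]])

```text
time: 17.25
tcp_pos: [0.4469, 0.302, 0.1191]
tool_rot: [0.97, 0.244, 0.003, -0.001]
force: [0.2, 0.8, 0.5]
grip_width: 0.05
grip_force: 0.0
```

```bash
cat >> lid.py <<'E'
def tilt():
    a,D,P=red("scene");red("top")
    # body white pixels of the pot near the TCP, seen by scene camera
    t=robot.sense()["tcp_pos"];h=cv2.cvtColor(a,cv2.COLOR_BGR2HSV)
    m=(D>0)&(np.hypot(P[...,0]-t[0],P[...,1]-t[1])<.13)&(h[...,2]>130)&(h[...,1]<200)&(P[...,2]>.01)&(P[...,2]<t[2]+.03)
    n,l,s,c=cv2.connectedComponentsWithStats(m.astype(np.uint8))
    for i in range(1,n):
        if s[i,4]>80:q=P[l==i];print("white",s[i,4],q.mean(0).round(3),np.percentile(q,[3,97],axis=0).round(3).tolist())
E
python3 - <<'E'
from lid import *
st();tilt()
E
```

```text
t 17.25 tcp [0.4469 0.302  0.1191] yang -61.72 zdir [ 0.004  0.003 -1.   ] q [0.548 0.134 2.03  0.    0.973 1.625] F [0.2 0.8 0.5] T [-0.013 -0.001 -0.016] grip 0.05 0.0
scene red 27 [0.516 0.319 0.051] [[0.467, 0.269, 0.031], [0.53, 0.351, 0.111]]
top red 126 [0.533 0.332 0.044] [[0.51, 0.311, -0.002], [0.69, 0.406, 0.058]]
white 430 [0.462 0.307 0.048] [[0.433, 0.275, 0.012], [0.523, 0.345, 0.063]]
white 101 [0.439 0.411 0.013] [[0.412, 0.392, 0.01], [0.466, 0.428, 0.017]]
```

play_rows(deltas=[[0,0,0,0,0.0854],[0,0,0,0,0.0854],[0,0,0,0,0.0854],[-0.003,0,0.017,0,0.0854],[0,0,0.017,0,0.0854],[0,0,0.016,0,0.0854],[0,0,0,0,0.0854],[0,0,0,0,0.0854]], force=20)

```text
time: 18.02
tcp_pos: [0.4412, 0.2987, 0.0645]
tool_rot: [0.97, 0.244, -0.002, 0.001]
force: [-0.0, -0.3, -0.1]
grip_width: 0.0854
grip_force: 0.0
```

play_rows(deltas=[[0,0,0,0,0.05],[0,0,0,0,0.05],[0,0,0,0,0.05],[0,0,0,0,0.05],[0,0,0,0,0.05]], force=20)

```text
time: 18.43
tcp_pos: [0.4433, 0.3, 0.0672]
tool_rot: [0.97, 0.244, 0.001, -0.0]
force: [-0.3, -0.7, 5.3]
grip_width: 0.0594
grip_force: 22.4
```

```bash
python3 - <<'E'
from lid import *
st()
E
```

```text
t 18.43 tcp [0.4433 0.3    0.0672] yang -61.72 zdir [ 0.002  0.001 -1.   ] q [0.548 0.197 2.07  0.    0.873 1.626] F [-0.3 -0.7  5.3] T [-0.035  0.092 -0.017] grip 0.0594 22.4
```

play_rows(deltas=[[0,0,-0.008,0,0.05],[0,0,-0.01,0,0.05],[0,0,-0.01,0,0.05],[0,0,-0.01,0,0.05],[0,0,0,0,0.05],[0,0,0,0,0.05]])

```text
time: 18.93
tcp_pos: [0.4432, 0.2999, 0.1051]
tool_rot: [0.97, 0.244, 0.001, -0.0]
force: [-0.2, -0.2, -3.6]
grip_width: 0.0595
grip_force: 22.7
```

```bash
python3 - <<'E'
from lid import *
st();tilt()
E
```

```text
t 18.93 tcp [0.4432 0.2999 0.1051] yang -61.72 zdir [ 0.002  0.001 -1.   ] q [ 0.548  0.145  2.047 -0.     0.947  1.626] F [-0.2 -0.2 -3.6] T [-0.097  0.18   0.045] grip 0.0595 22.7
scene red 4 [0.496 0.298 0.115] [[0.47, 0.268, 0.089], [0.524, 0.33, 0.143]]
top red 129 [0.537 0.334 0.074] [[0.508, 0.311, -0.001], [0.694, 0.408, 0.092]]
white 330 [0.45  0.306 0.077] [[0.433, 0.277, 0.044], [0.479, 0.341, 0.099]]
white 102 [0.439 0.411 0.013] [[0.414, 0.391, 0.01], [0.466, 0.428, 0.018]]
```

The pot is held horizontal without swinging. I'll lower it close to the bench and ease the finger opening to reduce the grip until it pivots.

play_rows(deltas=[[0,0,0.01,0,0.05],[0,0,0.01,0,0.05],[0,0,0.008,0,0.05],[0,0,0,0,0.057],[0,0,0,0,0.057]])

```text
time: 19.45
tcp_pos: [0.4412, 0.2986, 0.074]
tool_rot: [0.97, 0.244, -0.002, 0.001]
force: [-0.0, 1.2, -2.6]
grip_width: 0.0592
grip_force: 22.8
```

play_rows(deltas=[[0,0,0,0,0.059],[0,0,0,0,0.059]])

```text
time: 19.62
tcp_pos: [0.4427, 0.2996, 0.076]
tool_rot: [0.97, 0.244, 0.0, -0.0]
force: [-0.2, -0.7, -4.3]
grip_width: 0.0589
grip_force: 22.8
```

play_rows(deltas=[[0,0,0,0,0.0595],[0,0,0,0,0.0595]])

```text
time: 19.78
tcp_pos: [0.4429, 0.2997, 0.0764]
tool_rot: [0.97, 0.244, 0.001, -0.0]
force: [0.3, -0.0, -2.9]
grip_width: 0.0594
grip_force: 14.0
```

play_rows(deltas=[[0,0,0,0,0.0597],[0,0,0,0,0.0597],[0,0,0,0,0.0597]])

```text
time: 20.03
tcp_pos: [0.4427, 0.2996, 0.0762]
tool_rot: [0.97, 0.244, 0.0, -0.0]
force: [-0.4, 0.2, -2.9]
grip_width: 0.0598
grip_force: 8.3
```

play_rows(deltas=[[0,0,0,0,0.0599],[0,0,0,0,0.0599],[0,0,0,0,0.0599]])

```text
time: 20.28
tcp_pos: [0.4426, 0.2995, 0.076]
tool_rot: [0.97, 0.244, 0.0, -0.0]
force: [0.0, 0.7, -2.6]
grip_width: 0.0595
grip_force: 2.7
```

```bash
python3 - <<'E'
from lid import *
st();tilt()
E
```

```text
t 20.28 tcp [0.4426 0.2995 0.076 ] yang -61.72 zdir [ 0.  0. -1.] q [0.548 0.184 2.065 0.    0.892 1.626] F [ 0.   0.7 -2.6] T [-0.002 -0.077  0.021] grip 0.0595 2.7
scene red 2 [0.521 0.311 0.03 ] [[0.52, 0.31, 0.028], [0.521, 0.311, 0.033]]
top red 115 [0.533 0.333 0.044] [[0.507, 0.309, -0.0], [0.691, 0.411, 0.056]]
white 330 [0.446 0.303 0.047] [[0.427, 0.274, 0.015], [0.48, 0.336, 0.069]]
white 106 [0.439 0.41  0.014] [[0.412, 0.39, 0.01], [0.466, 0.427, 0.019]]
```

The grip is down to about 3 N and the lid end has swung down onto the bench. I'll now raise the bottom end along the arc with a light grip.

play_rows(deltas=[[0,0,0,0,0.0598],[0.0048,0,-0.006,0,0.0598],[0.0053,0,-0.0055,0,0.0598],[0.0057,0,-0.0052,0,0.0598],[0.0061,0,-0.0046,0,0.0598],[0,0,0,0,0.0598]])

```text
time: 20.88
tcp_pos: [0.4643, 0.3112, 0.0992]
tool_rot: [0.97, 0.244, 0.002, -0.001]
force: [1.2, -0.1, -1.4]
grip_width: 0.0597
grip_force: 4.0
```

```bash
python3 - <<'E'
from lid import *
st();tilt()
E
```

```text
t 20.88 tcp [0.4643 0.3112 0.0992] yang -61.73 zdir [ 0.004  0.002 -1.   ] q [ 0.546  0.194  2.002 -0.     0.942  1.623] F [ 1.2 -0.1 -1.4] T [-0.099 -0.002  0.005] grip 0.0597 4.0
top red 66 [0.561 0.349 0.043] [[0.522, 0.32, -0.001], [0.696, 0.459, 0.128]]
white 332 [0.458 0.307 0.066] [[0.435, 0.279, 0.042], [0.492, 0.333, 0.09]]
white 121 [0.44  0.414 0.013] [[0.413, 0.392, 0.01], [0.466, 0.435, 0.018]]
```

play_rows(deltas=[[0.0065,0,-0.0042,0,0.0598],[0.0068,0,-0.0036,0,0.0598],[0.007,0,-0.0031,0,0.0598],[0.0073,0,-0.0025,0,0.0598],[0,0,0,0,0.0598]])

```text
time: 21.4
tcp_pos: [0.4882, 0.324, 0.1116]
tool_rot: [0.97, 0.244, 0.002, -0.0]
force: [0.5, -0.0, -2.9]
grip_width: 0.0601
grip_force: 3.8
```

```bash
python3 - <<'E'
from lid import *
st();tilt()
for c in("wrist","scene","top"):
    a,_=robot.get_image(c);cv2.imwrite("pics/n_%s.png"%c,a)
a=cv2.imread("pics/n_wrist.png");b=cv2.imread("pics/n_scene.png");t=cv2.imread("pics/n_top.png")
cv2.imwrite("pics/n.png",np.hstack([cv2.resize(a,(400,300)),cv2.resize(b[120:210,130:250],(400,300),interpolation=cv2.INTER_CUBIC)]))
E
```

```text
t 21.4 tcp [0.4882 0.324  0.1116] yang -61.73 zdir [ 0.003  0.002 -1.   ] q [ 0.543  0.226  1.935 -0.     0.977  1.621] F [ 0.5 -0.  -2.9] T [0.05  0.018 0.037] grip 0.0601 3.8
top red 10 [0.691 0.402 0.048] [[0.684, 0.394, 0.044], [0.698, 0.41, 0.051]]
white 314 [0.474 0.315 0.08 ] [[0.451, 0.287, 0.058], [0.498, 0.342, 0.1]]
white 128 [0.439 0.415 0.013] [[0.415, 0.391, 0.01], [0.467, 0.44, 0.017]]
```

```bash
cat >> lid.py <<'E'
def face(c="scene",R=.09):
    a,D=robot.get_image(c);P=cloud(c,D);t=robot.sense()["tcp_pos"];h=cv2.cvtColor(a,cv2.COLOR_BGR2HSV)
    ok=(D>0)&(np.hypot(P[...,0]-t[0],P[...,1]-t[1])<R)&(P[...,2]>.02)&(P[...,2]<t[2]+.01)
    N=np.cross(P[2:,1:-1]-P[:-2,1:-1],P[1:-1,2:]-P[1:-1,:-2]);N/=np.linalg.norm(N,axis=2,keepdims=True)+1e-12
    v=ok[1:-1,1:-1]&(h[1:-1,1:-1,2]>100)&(h[1:-1,1:-1,1]<230)
    n=N[v];q=P[1:-1,1:-1][v];n[n[:,2]<0]*=-1
    lab=-np.ones(len(n))
    for j in range(3):
        rest=lab<0
        if rest.sum()<30:break
        cnt=((n@n[rest].T)>.97).sum(0);b=n[rest][cnt.argmax()];k=rest&(n@b>.96);lab[k]=j
        m=n[k].mean(0);m/=np.linalg.norm(m)
        Pk=q[k];print(c,"face",k.sum(),"normal",m.round(2),"az",np.degrees(np.arctan2(m[1],m[0])).round(0),"elev",np.degrees(np.arcsin(m[2])).round(0),"at",np.median(Pk,0).round(3))
E
python3 - <<'E'
from lid import *
face();face("top")
E
```

```text
scene face 51 normal [0.56 0.36 0.74] az 33.0 elev 48.0 at [0.479 0.316 0.058]
scene face 47 normal [-0.62  0.77  0.14] az 129.0 elev 8.0 at [0.493 0.308 0.064]
scene face 41 normal [-0.67  0.04  0.74] az 176.0 elev 48.0 at [0.468 0.318 0.08 ]
top face 63 normal [-0.82 -0.08  0.57] az -175.0 elev 35.0 at [0.468 0.316 0.077]
top face 41 normal [-0.64 -0.4   0.65] az -148.0 elev 41.0 at [0.474 0.309 0.08 ]
top face 33 normal [-0.74  0.3   0.6 ] az 158.0 elev 37.0 at [0.47  0.316 0.075]
```

View pics/n.png

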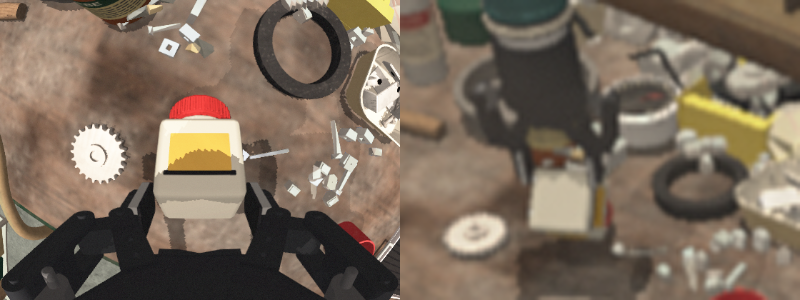

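The wrist view shows the pot tilted about halfway: the label face at (200,155), the lid beyond and below it at (203,107), and the bottom face up towards the gripper. I'll continue the arc.

play_rows(deltas=[[0.0073,0,-0.001,0,0.0598],[0.0075,0,-0.0005,0,0.0598],[0.0075,0,0,0,0.0598],[0.0075,0,0,0,0.0598],[0,0,0,0,0.0598]])

```text
time: 22.17
tcp_pos: [0.5145, 0.3382, 0.1127]
tool_rot: [0.97, 0.244, 0.001, -0.0]
force: [-0.1, -0.5, 4.1]
grip_width: 0.0597
grip_force: 4.9
```

```bash
python3 - <<'E'
from lid import *
st();face();face("top")
E
```

```text
t 22.17 tcp [0.5145 0.3382 0.1127] yang -61.73 zdir [ 0.003  0.001 -1.   ] q [ 0.541  0.277  1.869 -0.     0.993  1.619] F [-0.1 -0.5  4.1] T [ 0.034 -0.025  0.011] grip 0.0597 4.9
scene face 61 normal [0.77 0.44 0.47] az 30.0 elev 28.0 at [0.486 0.319 0.053]
scene face 49 normal [-0.61  0.78  0.13] az 128.0 elev 7.0 at [0.524 0.312 0.07 ]
scene face 20 normal [0.94 0.27 0.21] az 16.0 elev 12.0 at [0.486 0.321 0.063]
top face 60 normal [-0.78  0.1   0.62] az 173.0 elev 38.0 at [0.498 0.326 0.09 ]
top face 27 normal [-0.83 -0.25  0.51] az -163.0 elev 30.0 at [0.491 0.324 0.085]
top face 49 normal [-0.39 -0.52  0.76] az -127.0 elev 50.0 at [0.496 0.327 0.09 ]
```

```bash
cat >> lid.py <<'E'
def plane(c="top"):
    a,D=robot.get_image(c);P=cloud(c,D);t=robot.sense()["tcp_pos"];h=cv2.cvtColor(a,cv2.COLOR_BGR2HSV)
    m=(D>0)&(np.hypot(P[...,0]-t[0],P[...,1]-t[1])<.1)&(P[...,2]>.03)&(P[...,2]<t[2]+.02)&(h[...,2]>150)&(h[...,1]<90)
    n,l,s,_=cv2.connectedComponentsWithStats(m.astype(np.uint8));i=1+s[1:,4].argmax();q=P[l==i]
    for _ in range(6):
        A=np.c_[q[:,:2],np.ones(len(q))];co=np.linalg.lstsq(A,q[:,2],rcond=None)[0];r=q[:,2]-A@co
        q=q[abs(r)<max(.003,1.5*np.median(abs(r)))]
    nn=np.array([-co[0],-co[1],1]);nn/=np.linalg.norm(nn)
    print(c,s[i,4],len(q),"normal",nn.round(2),"tilt from vertical",np.degrees(np.arccos(nn[2])).round(1),"az",np.degrees(np.arctan2(nn[1],nn[0])).round(0),"centre",q.mean(0).round(3),"z",np.percentile(q[:,2],[3,97]).round(3),"rms",r.std().round(4),cv2.minAreaRect(q[:,:2].astype(np.float32)))
E
python3 - <<'E'
from lid import *
plane();plane("scene")
E
```

```text
top 501 377 normal [-0.39 -0.21  0.9 ] tilt from vertical 26.3 az -151.0 centre [0.493 0.325 0.088] z [0.077 0.101] rms 0.0016 ((0.495056688785553, 0.324122816324234), (0.05202785134315491, 0.055773790925741196), 24.09891128540039)
scene 262 183 normal [-0.41 -0.21  0.89] tilt from vertical 27.2 az -153.0 centre [0.494 0.324 0.089] z [0.076 0.101] rms 0.0014 ((0.49404728412628174, 0.3250649869441986), (0.047281473875045776, 0.05697324126958847), 27.903064727783203)
```

Both cameras agree: 27° left to go, which is just past the balance point. I'll finish the arc.

play_rows(deltas=[[0.006,0,-0.0005,0,0.0598],[0.007,0,0.001,0,0.0598],[0.007,0,0.0018,0,0.0598],[0.007,0,0.0025,0,0.0598],[0.007,0,0.003,0,0.0598],[0.007,0,0.003,0,0.0598],[0,0,0,0,0.0598]])

```text
time: 22.95
tcp_pos: [0.5501, 0.3573, 0.1007]
tool_rot: [0.97, 0.244, 0.001, -0.0]
force: [2.2, 2.2, 2.5]
grip_width: 0.0603
grip_force: 5.5
```

```bash
python3 - <<'E'
from lid import *
st();plane();plane("scene")
E
```

```text
t 22.95 tcp [0.5501 0.3573 0.1007] yang -61.74 zdir [ 0.001  0.001 -1.   ] q [ 0.538  0.359  1.785 -0.     0.997  1.616] F [2.2 2.2 2.5] T [ 0.259 -0.361 -0.032] grip 0.0603 5.5
top 491 366 normal [-0.02 -0.01  1.  ] tilt from vertical 1.3 az -156.0 centre [0.527 0.344 0.088] z [0.086 0.091] rms 0.0015 ((0.5296181440353394, 0.34522852301597595), (0.05971762537956238, 0.05743107199668884), 27.79640007019043)
scene 189 121 normal [-0.07 -0.07  1.  ] tilt from vertical 5.4 az -135.0 centre [0.526 0.342 0.089] z [0.085 0.093] rms 0.0015 ((0.5261266231536865, 0.3425288498401642), (0.05390920490026474, 0.054400451481342316), 27.204654693603516)
```

It now stands upside down on its lid on the bench. I'll release, rise and measure.

play_rows(deltas=[[0,0,0,0,0.07],[0,0,0,0,0.0854],[0,0,0,0,0.0854],[0,0,0,0,0.0854],[0,0,-0.03,0,0.0854],[0,0,-0.03,0,0.0854],[-0.025,0,0,0,0.0854],[-0.025,0,0,0,0.0854],[-0.025,0,0,0,0.0854],[0,0,0,0,0.0854]])

```text
time: 23.88
tcp_pos: [0.4775, 0.3183, 0.16]
tool_rot: [0.97, 0.244, -0.003, 0.001]
force: [-0.5, -1.3, -0.5]
grip_width: 0.0855
grip_force: 0.0
```

```bash
python3 - <<'E'
from lid import *
st();plane();plane("scene");plane()
to(.53,.345,.16)
E
```

```text
t 23.88 tcp [0.4775 0.3183 0.16  ] yang -61.71 zdir [-0.005 -0.003 -1.   ] q [0.545 0.157 1.918 0.    1.073 1.621] F [-0.5 -1.3 -0.5] T [-0.031  0.033  0.038] grip 0.0855 0.0
top 120 97 normal [ 0.12 -0.01  0.99] tilt from vertical 7.1 az -2.0 centre [0.554 0.341 0.089] z [0.085 0.092] rms 0.0016 ((0.5508852005004883, 0.3418043255805969), (0.028629641979932785, 0.033447038382291794), 27.82110023498535)
scene 207 150 normal [0.01 0.02 1.  ] tilt from vertical 1.1 az 71.0 centre [0.531 0.345 0.089] z [0.087 0.092] rms 0.0013 ((0.5335894823074341, 0.34657153487205505), (0.061487533152103424, 0.060352738946676254), 28.481700897216797)
top 95 76 normal [0.08 0.06 0.99] tilt from vertical 5.9 az 34.0 centre [0.556 0.342 0.088] z [0.086 0.091] rms 0.0014 ((0.5537934303283691, 0.34299686551094055), (0.023368479683995247, 0.03270735964179039), 28.92789649963379)
t 24.03 tcp [0.4823 0.3209 0.1615] yang -61.72 zdir [ 0.001  0.    -1.   ] q [ 0.544  0.162  1.91  -0.     1.069  1.621] F [ 0.6 -0.2 -0.7] T [0.014 0.042 0.015] grip 0.0856 0.0
tool delta [0.0534 0.0014 0.0015]
```

play_rows(deltas=[[0.0279,0.0015,0,0,0.0854],[0.0278,0,0,0,0.0854],[0,0,0.03,0,0.0854],[0,0,0.03,0,0.0854],[0,0,0.025,0,0.0854],[0,0,0.0135,0,0.0854],[0,0,0,0,0.0854],[0,0,0,0,0.0854]])

```text
time: 24.7
tcp_pos: [0.5322, 0.346, 0.0621]
tool_rot: [0.97, 0.244, -0.001, 0.0]
force: [-0.3, 0.5, 0.1]
grip_width: 0.0854
grip_force: 0.0
```

play_rows(deltas=[[0,0,0,0,0.05],[0,0,0,0,0.05],[0,0,0,0,0.05],[0,0,0,0,0.05],[0,0,0,0,0.05],[0,0,-0.015,0,0.05],[0,0,-0.025,0,0.05],[0,0,-0.03,0,0.05],[0,0,-0.01,0,0.05],[0,0,0,0,0.05]], force=45)

```text
time: 25.53
tcp_pos: [0.5342, 0.3471, 0.1464]
tool_rot: [0.97, 0.244, 0.003, -0.001]
force: [0.2, 0.3, -3.3]
grip_width: 0.0594
grip_force: 52.3
```

```bash
python3 - <<'E'
from lid import *
st()
to(.481,-.105,.155)
E
```

```text
t 25.53 tcp [0.5342 0.3471 0.1464] yang -61.72 zdir [ 0.006  0.003 -1.   ] q [ 0.537  0.276  1.8   -0.     1.058  1.615] F [ 0.2  0.3 -3.3] T [ 0.012 -0.062  0.031] grip 0.0594 52.3
t 25.53 tcp [0.5342 0.3471 0.1464] yang -61.72 zdir [ 0.006  0.003 -1.   ] q [ 0.537  0.276  1.8   -0.     1.058  1.615] F [ 0.2  0.3 -3.3] T [ 0.012 -0.062  0.031] grip 0.0594 52.3
tool delta [-0.2609  0.3729 -0.0105]
```

play_rows(deltas=[[-0.01,0.0145,-0.002,0,0.05],[-0.02,0.0285,-0.002,0,0.05],[-0.02,0.0285,-0.002,0,0.05],[-0.02,0.0285,-0.002,0,0.05],[-0.02,0.0285,-0.002,0,0.05],[-0.02,0.0285,0,0,0.05],[-0.02,0.0285,0,0,0.05],[-0.02,0.0285,0,0,0.05],[-0.02,0.0285,0,0,0.05],[-0.02,0.0285,0,0,0.05]])

```text
time: 26.37
tcp_pos: [0.4904, 0.0153, 0.1502]
tool_rot: [0.97, 0.244, -0.002, -0.0]
force: [0.4, 0.7, -3.0]
grip_width: 0.0593
grip_force: 52.1
```

play_rows(deltas=[[-0.02,0.0285,0,0,0.05],[-0.02,0.0285,0,0,0.05],[-0.02,0.0285,0,0,0.05],[-0.01,0.0145,0,0,0.05],[0,0,0,-7,0.05],[0,0,0,-7,0.05],[0,0,0,-7,0.05],[0,0,0,-7,0.05],[0,0,0,-7,0.05]])

```text
time: 27.12
tcp_pos: [0.4765, -0.104, 0.1501]
tool_rot: [0.85, 0.527, -0.002, -0.002]
force: [0.1, 0.4, -2.9]
grip_width: 0.0597
grip_force: 52.1
```

play_rows(deltas=[[0,0,0,-7,0.05],[0,0,0,-7,0.05],[0,0,0,-7,0.05],[0,0,0,-5.7,0.05],[0,0,0,0,0.05]])

```text
time: 27.53
tcp_pos: [0.4766, -0.1038, 0.1503]
tool_rot: [0.706, 0.708, -0.001, -0.002]
force: [0.5, -0.1, -2.9]
grip_width: 0.0595
grip_force: 52.1
```

```bash
python3 - <<'E'
from lid import *
to(.482,-.105,.09);plane("scene")
# tray walls near free half from scene depth
a,D=robot.get_image("scene");P=cloud("scene",D)
k=(D>0)&(P[...,2]>.011)&(P[...,2]<.02)&(P[...,0]>.38)&(P[...,0]<.58)&(P[...,1]>-.33)&(P[...,1]<.0)
q=P[k];print(len(q),np.percentile(q[:,:2],[1,99],axis=0))
E
```

```text
t 27.53 tcp [ 0.4766 -0.1038  0.1503] yang 0.1 zdir [-0.004  0.001 -1.   ] q [-0.265  0.005  2.102 -0.     1.038 -0.267] F [ 0.5 -0.1 -2.9] T [ 0.031  0.001 -0.002] grip 0.0595 52.1
tool delta [-0.0012  0.0056  0.0602]
scene 60 11 normal [-0.84  0.44  0.32] tilt from vertical 71.3 az 153.0 centre [ 0.449 -0.124  0.136] z [0.121 0.164] rms 0.001 ((0.4493536949157715, -0.12316947430372238), (0.007906651124358177, 0.02140524424612522), 19.938650131225586)
432 [[ 0.40266818 -0.30866234]
 [ 0.56401305 -0.01211079]]
```

play_rows(deltas=[[0.0038,0.0054,0,0,0.05],[0,0,0.02,0,0.05],[0,0,0.02,0,0.05],[0,0,0.02,0,0.05],[0,0,0.012,0,0.05],[0,0,0,0,0.05],[0,0,0,0,0.05]])

```text
time: 28.22
tcp_pos: [0.4836, -0.0998, 0.0798]
tool_rot: [0.708, 0.707, -0.001, -0.001]
force: [-0.4, 0.8, -3.2]
grip_width: 0.0598
grip_force: 52.0
```

play_rows(deltas=[[0,0,0.0015,0,0.05],[0,0,0.0015,0,0.05],[0,0,0.0015,0,0.05],[0,0,0,0,0.05]])

```text
time: 28.55
tcp_pos: [0.4847, -0.1003, 0.0768]
tool_rot: [0.707, 0.707, 0.0, 0.001]
force: [-0.7, 0.2, -3.8]
grip_width: 0.0596
grip_force: 52.0
```

play_rows(deltas=[[0,0,0.0015,0,0.05],[0,0,0.0015,0,0.05],[0,0,0.0015,0,0.05],[0,0,0.0015,0,0.05],[0,0,0,0,0.05]])

```text
time: 28.97
tcp_pos: [0.4845, -0.1003, 0.0704]
tool_rot: [0.707, 0.707, 0.0, 0.0]
force: [-0.3, -0.4, -2.8]
grip_width: 0.0593
grip_force: 52.4
```

play_rows(deltas=[[0,0,0.001,0,0.05],[0,0,0.001,0,0.05],[0,0,0.001,0,0.05],[0,0,0,0,0.05]])

```text
time: 29.3
tcp_pos: [0.4852, -0.1006, 0.0702]
tool_rot: [0.707, 0.707, 0.0, 0.0]
force: [-7.7, 0.5, 18.9]
grip_width: 0.0595
grip_force: 54.4
```

Contact reached (19 N). I'll ease off, release and rise.

play_rows(deltas=[[0,0,-0.0015,0,0.05],[0,0,0,0,0.0595],[0,0,0,0,0.062],[0,0,0,0,0.0854],[0,0,0,0,0.0854],[0,0,0,0,0.0854],[0,0,-0.03,0,0.0854],[0,0,-0.03,0,0.0854],[0,0,-0.03,0,0.0854]])

```text
time: 30.05
tcp_pos: [0.4833, -0.0999, 0.1587]
tool_rot: [0.707, 0.707, -0.001, -0.001]
force: [0.8, 0.0, 1.2]
grip_width: 0.0856
grip_force: 0.0
```

play_rows(deltas=[[0.035,0,-0.01,0,0.0854],[0.035,0,-0.01,0,0.0854],[0.035,0,0,0,0.0854],[0.035,0,0,0,0.0854],[0.035,0,0,0,0.0854],[0,0,0,0,0.0854],[0,0,0,0,0.0854]])

```text
time: 30.63
tcp_pos: [0.484, 0.0764, 0.1785]
tool_rot: [0.706, 0.708, -0.0, -0.0]
force: [-1.0, -0.4, -0.3]
grip_width: 0.0852
grip_force: 0.0
```

```bash
python3 - <<'E'
from lid import *
st()
for c in("top","scene"):
    a,D=robot.get_image(c);P=cloud(c,D);z=P[...,2]
    k=(D>0)&(P[...,0]>.4)&(P[...,0]<.57)&(P[...,1]>-.31)&(P[...,1]<-.02)&(z>.083)&(z<.105)
    n,l,s,_=cv2.connectedComponentsWithStats(k.astype(np.uint8))
    for i in range(1,n):
        if s[i,4]>40:
            q=P[l==i];A=np.c_[q[:,:2],np.ones(len(q))];co=np.linalg.lstsq(A,q[:,2],rcond=None)[0]
            print(c,s[i,4],np.median(q,0).round(4),"slope",co[:2].round(3),cv2.minAreaRect(q[:,:2].astype(np.float32)))
    h=cv2.cvtColor(a,cv2.COLOR_BGR2HSV)
    m=((h[...,0]<8)|(h[...,0]>172))&(h[...,1]>150)&(h[...,2]>90)&(D>0)&(z<.06)&(P[...,0]<.6)&(z>.043)&(P[...,1]>0)&(P[...,1]<.25)
    print("cup",m.sum(),P[m].mean(0))
E
```

```text
t 30.63 tcp [0.484  0.0764 0.1785] yang 0.2 zdir [-0. -0. -1.] q [ 0.106 -0.024  2.074 -0.     1.092  0.102] F [-1.  -0.4 -0.3] T [-0.016  0.002 -0.049] grip 0.0852 0.0
top 616 [ 0.4839 -0.1008  0.0935] slope [-0.001 -0.002] ((0.485007643699646, -0.10100261867046356), (0.058912601321935654, 0.06138831004500389), 89.94673919677734)
top 610 [ 0.4645 -0.2408  0.0939] slope [ 0.012 -0.012] ((0.4656390845775604, -0.24175819754600525), (0.060822490602731705, 0.06072533130645752), 6.056477069854736)
cup 2 [0.46996039 0.11965695 0.04520566]
scene 369 [ 0.4786 -0.1044  0.0943] slope [0.068 0.032] ((0.4828724265098572, -0.10174012184143066), (0.0616757906973362, 0.062120188027620316), 87.50920104980469)
scene 433 [ 0.46   -0.2442  0.0944] slope [0.06 0.03] ((0.4661007225513458, -0.24091863632202148), (0.06234009563922882, 0.0611136294901371), 4.699775218963623)
cup 60 [0.46666548 0.08897914 0.04722472]
```

```bash
python3 -c "
from station import robot
print(robot.sign_off())"
```

```text
the job is handed in; nothing more can be done
None
```

The job is handed in (no verdict returned): the lid was screwed home with the pot upright, and the pot now stands upside down on its lid in the tray's free half, level with the blue pot, which hasn't moved.

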